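# Rehearse the tack welds on a clamped butt joint

## Robot

A 6-joint arm with a two-finger parallel gripper is mounted at the origin on the work surface. World frame = base frame: x ahead of the robot, y to its left, z up, the work surface at z = 0. Lengths are in m, angles in rad, forces in N, time in s.
With the tool pointing down it reaches from about 0.35 to 0.775 m from the base axis. Payload 7.3 kg.
Tool frame: the origin (TCP) lies between the finger pads; the fingertips stand 19 mm ahead of it and the grasp point (between the pads) is the TCP; z points along the fingers, y is the direction in which the jaws open and shut (so a half turn about z gives the same grasp; the last joint's range is limited). The gripper opens to 92 mm and grips with 3 to 60 N. Pads are 19 mm wide; open, the fingers measure 130 mm over their backs; the gripper's body (75 mm by 190 mm) begins 47 mm behind the grasp point.
Start: joints at [-1.294, 0.342, 1.524, -0, 1.275, -0.146], TCP at [0.215, -0.479, 0.246] pointing down, gripper open.
Joint ranges: [-2.53, 2.53], [-0.77, 2.02], [0.04, 2.7], [-1, 4.14], [0.28, 2.66], [-3.11, 3.11]. Speed limits (rad/s): [2.57, 2.57, 3.14, 3.14, 3.14, 3.14].

## Interface

Orientations are given as a rotation vector (axis times angle).
In Python, from rig import state, vision, close_job, search_frame, cut_out gives the robot as it stands.
- The arm moves only by the shell command python3 -m pendant 'ROWS' [FORCE]. ROWS is JSON, a list of rows, each an object of numbers: "grip": the closure, from 0 (fully open) to 1 (shut); "tx", "ty", "tz": the shift along the world's x, y, z in mm; "ax", "ay", "az": the turn, a rotation vector about the world's x, y, z in rad. In form: [{"grip": .., "tx": .., "ty": .., "tz": .., "ax": .., "ay": .., "az": ..}, ...]. A call has 1 to 20 rows; each row is the pose to reach, as a shift and turn from the pose commanded when the call began; what a row does not reach only later rows make up. A row lasts 1/8 s, in which the tool goes at most 62.5 mm and 10.7 degrees, less where a joint would pass 70% of its speed; a pose out of reach is approached as far as the arm can. A call with a gripper value outside its range is refused whole. The fingers move at their own pace and stop on an object; FORCE is the grip in N (left out, the last holds). Time passes only in rows, so rows that repeat a pose let the fingers close. It gives the time, the measured TCP pose, the force and the opening at its end, in the units of the state.
- state(): the state, without advancing time (a new reading comes with each control period).
- vision.capture(name): name is "side" or "top"; returns a dict with "frame" (480x640x3 uint8, red, green, blue), "mtx" (3x3 intrinsics, pixels), "cam_to_world" (4x4, takes a point from camera to world coordinates). Camera axes: x right, y up, looking along -z (the intrinsics and any distortion apply to the point x, -y, -z); pixel columns grow to the right and rows downward; lengths in m; the calibration is good to about 2 mm. A picture is of the moment at which its call begins. There is no depth.
- close_job(): hands the job in, once; it reports no verdict.
Trained networks look in a picture, given as the dict that the camera call returned (one of the last four; its "shot" number tells which), for a name from the list of things; names that differ only in an ending like _2 or _b are one class to them, and where a whole thing is asked for, a point or a joint stands for the part that bears it (a point fixed in the world has none). Each returns a list of dicts, best first, with "confidence" (0 to 1); they miss things now and then, are a little off and sometimes report something else, mostly with a low value. They report only what shows in the picture. A call takes as long as a camera call. They do not tell look-alikes from the thing itself.
- search_frame(picture, thing): "at" ([column, row] in pixels, amid what is visible of it).
- cut_out(picture, thing): "pixels" (480x640 bool, what is visible of it) and "at" ([column, row] in pixels, amid what is visible of it).
The state is a dict: "clock": time; "joint_pos": joint angles; "qd": joint speeds; "tau": joint torques, N m; "eef_pos": TCP position; "ee_rot": TCP orientation; "ft_force": force on the tool from outside, world axes, zero at the start; "wrist_torque": the same for the moment, N m; "gripper_width": finger opening in m.
Only numpy, scipy, OpenCV 4.12 (cv2) and the standard library are available. Lean on these libraries where they do the work, as an engineer would, in place of code of your own. Each camera call takes 0.05 s, during which the arm holds its last target.

## Task

Rehearse the tacking of the butt joint (the two flat plates clamped side by side with a narrow gap between them) by pointing straight down at its seam with the fingertips, a finger's breadth or two above it, for about two seconds at each place: first the end of the seam nearer the clamp bar, then the other end, then the middle of the seam. Touch and move nothing at all on the bench, and finish still pointing at the middle.

Things in the scene. Friction and masses are not known exactly. Their poses are not given: they have to be found in the camera images.
- butt: the butt joint, fixed to the bench: dark steel fixture plate 190 x 150 x 15 mm carrying two bare light metal plates, each 160 x 60 x 8 mm, side by side with a 4 mm gap (the seam) between their long edges; plate tops 23 mm above the bench. Origin: centre of the fixture's underside; x along the seam towards the clamped end, z up. Stands at any of three work places, at any yaw
- clamp_bar (a point): middle of the top of the dark clamp bar that crosses both plates: 22 mm along the seam, 136 mm across it, its top 33 mm above the bench, 35 mm from the middle of the seam and 45 mm from the clamped end. A nut and stud at each of its ends, 50 mm either side of the seam, rise to 47 mm above the bench
- clamped_end (a point): the end of the seam nearer the clamp bar: at the plates' end edges, at the level of the plate tops, 23 mm above the bench; 80 mm from the middle. Pointing at it means that the centre between the fingertips is within 20 mm of straight above it, the tips about 5 to 50 mm higher than it
- free_end (a point): the other end of the seam, without clamp bar, at plate-top level, 80 mm from the middle. Pointing as for clamped_end
- middle (a point): the half-way point of the seam, at plate-top level; the clamp bar's nearer face is 24 mm from it and stands 10 mm above the plates. Pointing as for clamped_end
- tee: bystander, a loose finished welded tee: plate 100 x 70 x 8 mm with a plate 100 x 8 x 50 mm standing along its middle (58 mm tall in all). Origin: centre of its underside; x along the upright plate
- pipe: bystander, a loose finished weld of a 48 mm diameter pipe stub standing on a 90 x 90 x 8 mm plate, 68 mm tall in all. Origin: centre of its underside
- hammer: bystander, a loose hammer lying on the bench beyond the work, 260 mm long, head 26 mm high. Origin: half-way along it, on the bench; x from handle to head
- brush: bystander, a loose hand brush lying on the bench beyond the work, 200 mm long, 42 mm wide, 20 mm high. Origin: half-way along it, on the bench; x from handle to bristles
Mind the look-alikes: they are no part of the job. Leave any purple look-alike of the butt alone.

How it is judged:
By the outcome, as a careful person would: the job done as asked, in the order asked, and still so for the second after the job is handed in, with the robot touching nothing.
It also fails if it takes over 53 s, if anything falls off the work surface, if the arm or the gripper's body presses on something with over 40 N, if the wrist force passes 120 N, or if a joint passes its speed limit or range.

## Working session

There is one attempt and no reset: what is moved stays moved. The work goes in short steps, Python scripts to look and compute and a shell command to move; the robot and the scene stay as the last step left them, time stands still between calls to the robot, and variables do not carry over. Pictures are saved under pics/ and viewed, and the job is handed in when it is done.

```bash
mkdir -p pics
python3 - <<'E'
from rig import state, vision, search_frame, cut_out
import cv2,pickle
s=state();print(s['clock'],s['eef_pos'],s['ee_rot'],s['gripper_width'])
for n in ('top','side'):
    p=vision.capture(n);cv2.imwrite(f'pics/{n}1.png',p['frame'][:,:,::-1]);pickle.dump(p,open(f'{n}.pkl','wb'))
    print(n,p['cam_to_world'].tolist(),p['mtx'].tolist(),[k for k in p])
    for t in ('butt','clamp_bar','clamped_end','free_end','middle'):
        print(t,[(r['at'],round(r['confidence'],2)) for r in search_frame(p,t)])
E
```

```text
0.0 [ 0.21532982 -0.47839635  0.24505346] [-3.07018935e+00 -6.58863965e-01  1.52848090e-04] 0.09191410390620874
top [[0.029371478111597, 0.9954617972324077, -0.09051589100464409, 0.39578715541946685], [-0.9995685137833986, 0.02922179472681818, -0.0029787523883726395, -0.006928491142772191], [-0.0003201974195870161, 0.09056432500586716, 0.995890556491949, 1.0914762515693175], [0.0, 0.0, 0.0, 1.0]] [[473.8190300271977, 0.0, 317.60557029201374], [0.0, 473.8190300271977, 238.75929426512064], [0.0, 0.0, 1.0]] ['frame', 'mtx', 'cam_to_world', 'shot']
butt [([188.0, 226.1], 0.98), ([166.3, 343.0], 0.95), ([408.8, 338.0], 0.56)]
clamp_bar [([163.3, 342.6], 0.97), ([410.7, 337.1], 0.68), ([189.4, 230.0], 0.58)]
clamped_end [([168.9, 341.2], 0.94), ([190.9, 228.5], 0.76), ([409.3, 334.2], 0.7)]
free_end [([192.5, 228.8], 0.97), ([407.8, 338.8], 0.74), ([166.8, 341.6], 0.57)]
middle [([168.2, 341.6], 0.82), ([189.3, 229.7], 0.78), ([407.7, 339.5], 0.67)]
side [[-0.7909978729720025, 0.3924545730047632, -0.4693631569279983, -0.07906437573561075], [-0.6118183851054239, -0.5083836253570503, 0.6059903902833885, 0.7676588045317745], [-0.0007928434644287915, 0.7665021184553056, 0.6422412893942352, 0.8675197219146263], [0.0, 0.0, 0.0, 1.0]] [[501.192839687536, 0.0, 309.32415695723284], [0.0, 501.192839687536, 238.1516213464702], [0.0, 0.0, 1.0]] ['frame', 'mtx', 'cam_to_world', 'shot']
butt [([232.1, 323.6], 0.71), ([311.5, 400.5], 0.68)]
clamp_bar [([231.1, 324.7], 0.84), ([314.0, 398.7], 0.71)]
clamped_end [([228.8, 324.1], 0.78), ([312.9, 400.9], 0.77)]
free_end [([233.6, 324.6], 0.91), ([310.4, 399.6], 0.68)]
middle [([230.0, 322.3], 0.91)]
```

View pics/top1.png

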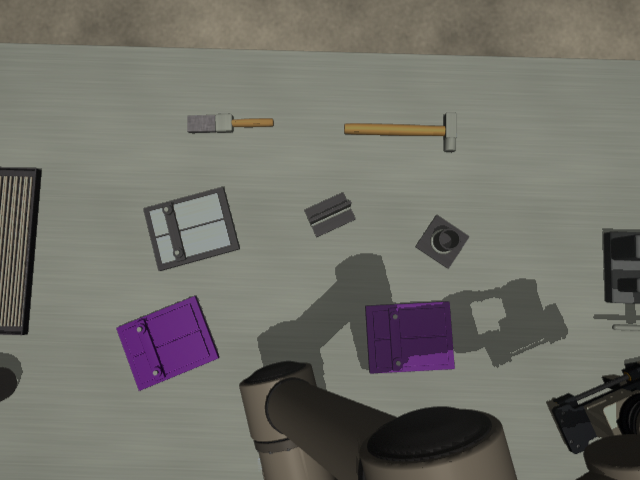

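View pics/side1.png

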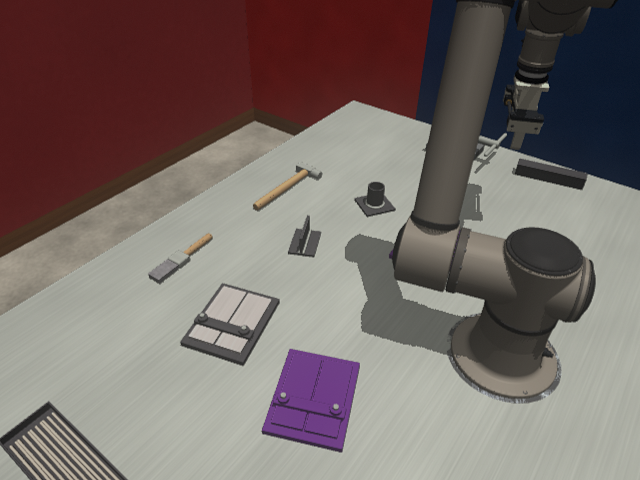

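```bash
python3 -c "
import cv2
a=cv2.imread('pics/top1.png')
cv2.imwrite('pics/crop1.png',cv2.resize(a[160:410,90:290],None,fx=3,fy=2.4*1,interpolation=cv2.INTER_CUBIC) if 0 else cv2.resize(a[165:405,100:300],None,fx=2.5,fy=2.5,interpolation=cv2.INTER_CUBIC))"
```

```text
(no output)
```

View pics/crop1.png

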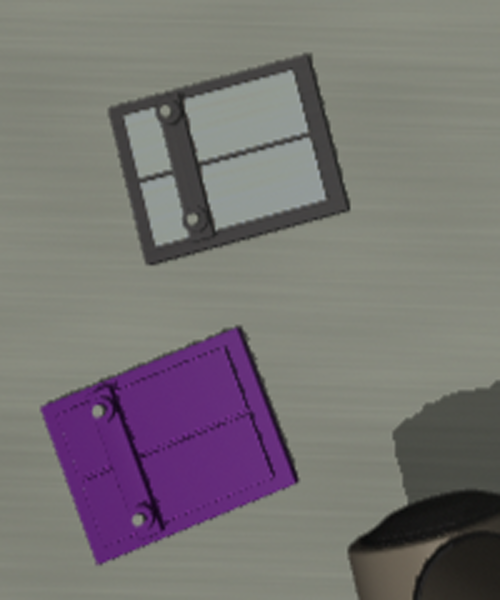

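The candidates are at top-image pixels (192,229) in bare light metal, (167,342) in purple and (410,337) in purple. Only the one at (192,229) matches the description: light plates, dark fixture, seam and dark bar. The crop confirms it, with the clamp bar at the left end near (172,232). The seam runs from about (155.6,237.4) at the clamped end to (224.4,218.6) at the free end. The side view shows the same piece at (231,323).

```bash
cat > h.py <<'E'
import numpy as np
def ray(p,uv,z):
    K,T=p['mtx'],p['cam_to_world']
    d=np.linalg.inv(K)@[uv[0],uv[1],1]; d=T[:3,:3]@[d[0],-d[1],-d[2]]; o=T[:3,3]
    return o+d*(z-o[2])/d[2]
def proj(p,X):
    T=p['cam_to_world'];c=T[:3,:3].T@(np.array(X)-T[:3,3]);q=p['mtx']@[c[0],-c[1],-c[2]];return q[:2]/q[2]
E
python3 - <<'E'
import pickle,numpy as np,cv2
from h import *
p=pickle.load(open('top.pkl','rb'));s=pickle.load(open('side.pkl','rb'))
f=p['frame'].astype(int)
hsv=cv2.cvtColor(p['frame'],cv2.COLOR_RGB2GRAY)
m=np.zeros((480,640),np.uint8);poly=np.array([[147,212],[222,190],[237,247],[161,267]])
cv2.fillPoly(m,[poly],1); m&=(hsv>125).astype(np.uint8)
ys,xs=np.nonzero(m)
W=np.array([ray(p,(x,y),.023)[:2] for x,y in zip(xs,ys)],np.float32)
r=cv2.minAreaRect(W);print('rect',r,len(xs))
B=cv2.boxPoints(r); 
c=ray(p,(155.6,237.4),.023)[:2];e=ray(p,(224.4,218.6),.023)[:2]
print(c,e,np.linalg.norm(c-e))
# short edge midpoints
L=[np.linalg.norm(B[i]-B[(i+1)%4]) for i in range(4)]
i=0 if L[0]<L[1] else 1
M=[(B[i]+B[(i+1)%4])/2,(B[(i+2)%4]+B[(i+3)%4])/2]
print(M,np.mean(M,0))
if np.linalg.norm(M[0]-c)>np.linalg.norm(M[1]-c): M=M[::-1]
ims=s['frame'][:,:,::-1].copy();imt=p['frame'][:,:,::-1].copy()
for q in M+[np.mean(M,0)]:
    for im,cam in((ims,s),(imt,p)):
        uv=proj(cam,[*q,.023]);print(uv);cv2.circle(im,tuple(int(round(v*4)) for v in uv),6,(0,0,255),-1,shift=2)
cv2.imwrite('pics/chk.png',np.hstack([cv2.resize(ims[260:380,160:300],None,fx=2.8,fy=2.8),cv2.resize(imt[170:290,120:260],None,fx=2.8,fy=2.8)]))
E
```

```text
rect ((0.5101603269577026, 0.28799131512641907), (0.12259084731340408, 0.15859000384807587), 17.14427947998047) 3018
[0.48522293 0.36317122] [0.53268006 0.20940959] 0.1609186659196241
[array([0.5335348 , 0.21221974], dtype=float32), array([0.48678583, 0.3637629 ], dtype=float32)] [0.5101603  0.28799132]
[214.19903803 342.85362761]
[155.38082446 236.70580238]
[247.42530829 291.65738668]
[223.18292309 218.19121462]
[231.66389521 315.94314295]
[189.34146086 227.43223717]
```

View pics/chk.png

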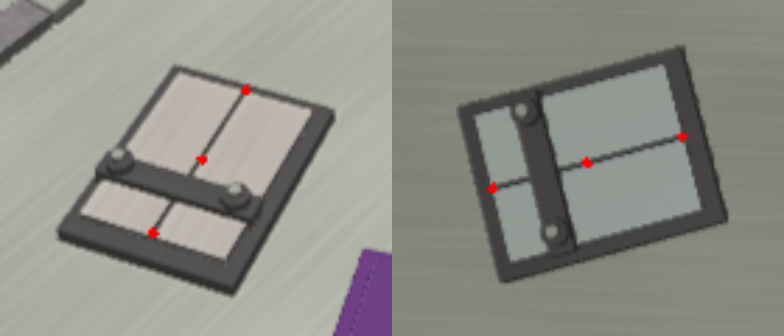

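The projected points sit on the seam's ends and middle in both views. That puts the clamped end at (0.486,0.3635), the free end at (0.533,0.211) and the middle at (0.5095,0.287). I'll close the fingers and go over high, then descend at the clamped end.

```bash
python3 -m pendant '[{"grip":1,"tx":25,"ty":35,"tz":10},{"grip":1,"tx":50,"ty":70,"tz":15},{"grip":1,"tx":80,"ty":105,"tz":15},{"grip":1,"tx":110,"ty":140,"tz":15},{"grip":1,"tx":140,"ty":175,"tz":15},{"grip":1,"tx":170,"ty":210,"tz":15},{"grip":1,"tx":200,"ty":245,"tz":15},{"grip":1,"tx":230,"ty":285,"tz":15},{"grip":1,"tx":255,"ty":325,"tz":15},{"grip":1,"tx":275,"ty":370,"tz":15},{"grip":1,"tx":285,"ty":415,"tz":15},{"grip":1,"tx":290,"ty":460,"tz":15},{"grip":1,"tx":290,"ty":505,"tz":15},{"grip":1,"tx":290,"ty":550,"tz":15},{"grip":1,"tx":290,"ty":600,"tz":15},{"grip":1,"tx":290,"ty":650,"tz":15},{"grip":1,"tx":285,"ty":700,"tz":10},{"grip":1,"tx":280,"ty":750,"tz":0},{"grip":1,"tx":275,"ty":800,"tz":0},{"grip":1,"tx":271,"ty":842,"tz":0}]'
```

```text
invalid input
```

```bash
python3 -m pendant '[{"grip":1,"tx":25,"ty":35,"tz":10,"ax":0,"ay":0,"az":0},{"grip":1,"tx":50,"ty":70,"tz":15,"ax":0,"ay":0,"az":0},{"grip":1,"tx":80,"ty":105,"tz":15,"ax":0,"ay":0,"az":0},{"grip":1,"tx":110,"ty":140,"tz":15,"ax":0,"ay":0,"az":0},{"grip":1,"tx":140,"ty":175,"tz":15,"ax":0,"ay":0,"az":0},{"grip":1,"tx":170,"ty":210,"tz":15,"ax":0,"ay":0,"az":0},{"grip":1,"tx":200,"ty":245,"tz":15,"ax":0,"ay":0,"az":0},{"grip":1,"tx":230,"ty":285,"tz":15,"ax":0,"ay":0,"az":0},{"grip":1,"tx":255,"ty":325,"tz":15,"ax":0,"ay":0,"az":0},{"grip":1,"tx":275,"ty":370,"tz":15,"ax":0,"ay":0,"az":0},{"grip":1,"tx":285,"ty":415,"tz":15,"ax":0,"ay":0,"az":0}]'
```

```text
clock: 1.98
eef_pos: [0.5012, -0.0622, 0.2606]
ee_rot: [3.071, 0.659, 0.0]
ft_force: [-0.6, -0.3, 0.3]
gripper_width: 0.0004
```

```bash
python3 -m pendant '[{"grip":1,"tx":0,"ty":40,"tz":0,"ax":0,"ay":0,"az":0},{"grip":1,"tx":0,"ty":85,"tz":0,"ax":0,"ay":0,"az":0},{"grip":1,"tx":0,"ty":130,"tz":0,"ax":0,"ay":0,"az":0},{"grip":1,"tx":0,"ty":175,"tz":0,"ax":0,"ay":0,"az":0},{"grip":1,"tx":0,"ty":220,"tz":0,"ax":0,"ay":0,"az":0},{"grip":1,"tx":-5,"ty":265,"tz":0,"ax":0,"ay":0,"az":0},{"grip":1,"tx":-8,"ty":310,"tz":0,"ax":0,"ay":0,"az":0},{"grip":1,"tx":-10,"ty":355,"tz":0,"ax":0,"ay":0,"az":0},{"grip":1,"tx":-12,"ty":395,"tz":0,"ax":0,"ay":0,"az":0},{"grip":1,"tx":-15,"ty":427,"tz":0,"ax":0,"ay":0,"az":0},{"grip":1,"tx":-15,"ty":427,"tz":0,"ax":0,"ay":0,"az":0},{"grip":1,"tx":-15,"ty":427,"tz":-30,"ax":0,"ay":0,"az":0},{"grip":1,"tx":-15,"ty":427,"tz":-60,"ax":0,"ay":0,"az":0},{"grip":1,"tx":-15,"ty":427,"tz":-90,"ax":0,"ay":0,"az":0},{"grip":1,"tx":-15,"ty":427,"tz":-110,"ax":0,"ay":0,"az":0},{"grip":1,"tx":-15,"ty":427,"tz":-110,"ax":0,"ay":0,"az":0}]'
python3 - <<'E'
from rig import state,vision
import cv2,numpy as np
s=state();print(s['clock'],s['eef_pos'],s['ee_rot'],s['joint_pos'],s['ft_force'])
a=vision.capture('top')['frame'];b=vision.capture('side')['frame']
cv2.imwrite('pics/c2.png',cv2.resize(np.hstack([a[100:400,60:360],b[150:450,100:400]]),None,fx=1.3,fy=1.3)[:,:,::-1])
E
```

```text
clock: 3.98
eef_pos: [0.4849, 0.3618, 0.1493]
ee_rot: [3.07, 0.658, -0.006]
ft_force: [-1.1, 1.0, 0.2]
gripper_width: 0.0001
3.975 [0.48487282 0.36175127 0.14931681] [ 3.07045612  0.65756833 -0.00551079] [ 5.14549290e-01  5.74275267e-01  1.42342829e+00 -4.28219271e-04
  1.14768960e+00  1.66357626e+00] [-1.05012974  1.03578001  0.18887785]
```

View pics/c2.png

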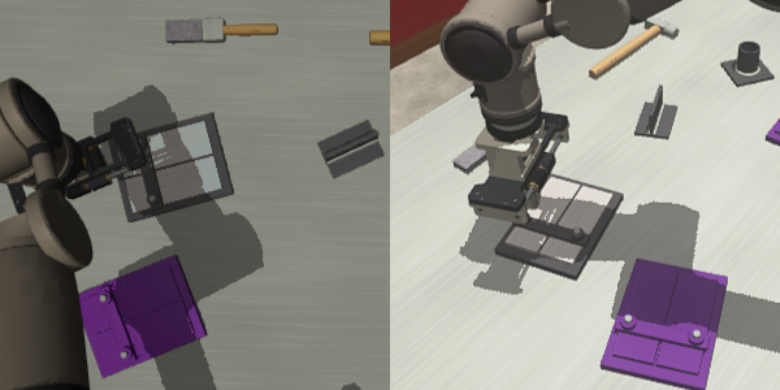

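The picture shows the gripper above the clamped end and clear of the bar, the nuts and everything else. Descending to hold there for about two seconds.

```bash
python3 -m pendant '[{"grip":1,"tx":0,"ty":0,"tz":-25,"ax":0,"ay":0,"az":0},{"grip":1,"tx":1,"ty":1,"tz":-50,"ax":0,"ay":0,"az":0},{"grip":1,"tx":1,"ty":1,"tz":-70,"ax":0,"ay":0,"az":0},{"grip":1,"tx":1,"ty":1,"tz":-77,"ax":0,"ay":0,"az":0},{"grip":1,"tx":1,"ty":1,"tz":-77,"ax":0,"ay":0,"az":0},{"grip":1,"tx":1,"ty":1,"tz":-77,"ax":0,"ay":0,"az":0}]'
python3 - <<'E'
from rig import state,vision
import cv2,numpy as np
s=state();print(s['clock'],s['eef_pos'],s['ee_rot'],s['ft_force'])
a=vision.capture('top')['frame'];b=vision.capture('side')['frame']
cv2.imwrite('pics/c3.png',cv2.resize(np.hstack([a[150:350,60:260],b[220:420,130:330]]),None,fx=2,fy=2)[:,:,::-1])
E
```

```text
clock: 4.82
eef_pos: [0.4871, 0.3645, 0.075]
ee_rot: [-3.071, -0.659, -0.003]
ft_force: [-0.4, 0.3, -0.9]
gripper_width: 0.0004
4.825 [0.48713464 0.36453307 0.07502194] [-3.07115839 -0.65894585 -0.00327137] [-0.39210602  0.29290762 -0.92976237]
```

View pics/c3.png

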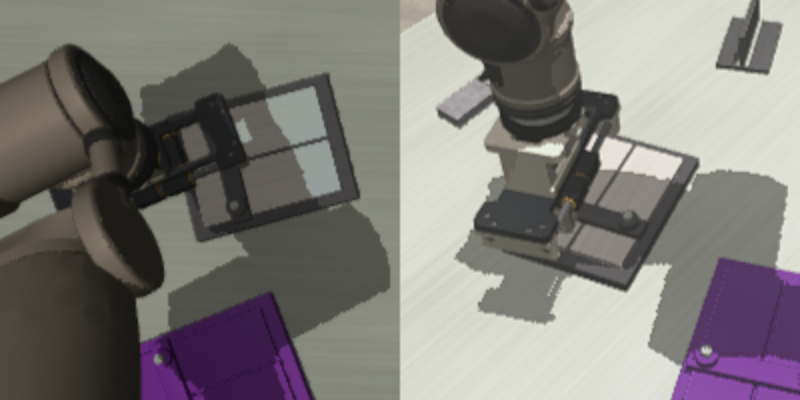

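The gripper hovers at the clamped end and touches nothing, with tips about 33 mm above the plates. I'll hold there.

```bash
python3 -m pendant '[{"grip":1,"tx":0,"ty":0,"tz":0,"ax":0,"ay":0,"az":0},{"grip":1,"tx":0,"ty":0,"tz":0,"ax":0,"ay":0,"az":0},{"grip":1,"tx":0,"ty":0,"tz":0,"ax":0,"ay":0,"az":0},{"grip":1,"tx":0,"ty":0,"tz":0,"ax":0,"ay":0,"az":0},{"grip":1,"tx":0,"ty":0,"tz":0,"ax":0,"ay":0,"az":0},{"grip":1,"tx":0,"ty":0,"tz":0,"ax":0,"ay":0,"az":0},{"grip":1,"tx":0,"ty":0,"tz":0,"ax":0,"ay":0,"az":0},{"grip":1,"tx":0,"ty":0,"tz":0,"ax":0,"ay":0,"az":0},{"grip":1,"tx":0,"ty":0,"tz":0,"ax":0,"ay":0,"az":0},{"grip":1,"tx":0,"ty":0,"tz":0,"ax":0,"ay":0,"az":0},{"grip":1,"tx":0,"ty":0,"tz":0,"ax":0,"ay":0,"az":0},{"grip":1,"tx":0,"ty":0,"tz":0,"ax":0,"ay":0,"az":0},{"grip":1,"tx":0,"ty":0,"tz":0,"ax":0,"ay":0,"az":0},{"grip":1,"tx":0,"ty":0,"tz":0,"ax":0,"ay":0,"az":0},{"grip":1,"tx":0,"ty":0,"tz":0,"ax":0,"ay":0,"az":0},{"grip":1,"tx":0,"ty":0,"tz":0,"ax":0,"ay":0,"az":0},{"grip":1,"tx":0,"ty":0,"tz":0,"ax":0,"ay":0,"az":0}]'
python3 -m pendant '[{"grip":1,"tx":0,"ty":0,"tz":25,"ax":0,"ay":0,"az":0},{"grip":1,"tx":0,"ty":0,"tz":55,"ax":0,"ay":0,"az":0},{"grip":1,"tx":8,"ty":-25,"tz":75,"ax":0,"ay":0,"az":0},{"grip":1,"tx":18,"ty":-60,"tz":75,"ax":0,"ay":0,"az":0},{"grip":1,"tx":30,"ty":-100,"tz":75,"ax":0,"ay":0,"az":0},{"grip":1,"tx":40,"ty":-135,"tz":75,"ax":0,"ay":0,"az":0},{"grip":1,"tx":46,"ty":-153,"tz":75,"ax":0,"ay":0,"az":0},{"grip":1,"tx":46,"ty":-153,"tz":75,"ax":0,"ay":0,"az":0},{"grip":1,"tx":46,"ty":-153,"tz":50,"ax":0,"ay":0,"az":0},{"grip":1,"tx":46,"ty":-153,"tz":25,"ax":0,"ay":0,"az":0},{"grip":1,"tx":46,"ty":-153,"tz":5,"ax":0,"ay":0,"az":0},{"grip":1,"tx":46,"ty":-153,"tz":0,"ax":0,"ay":0,"az":0},{"grip":1,"tx":46,"ty":-153,"tz":0,"ax":0,"ay":0,"az":0}]'
python3 - <<'E'
from rig import state,vision
import cv2,numpy as np
s=state();print(s['clock'],s['eef_pos'],s['ee_rot'],s['ft_force'])
a=vision.capture('top')['frame'];b=vision.capture('side')['frame']
cv2.imwrite('pics/c4.png',cv2.resize(np.hstack([a[150:350,60:260],b[220:420,130:330]]),None,fx=2,fy=2)[:,:,::-1])
E
```

```text
clock: 7.05
eef_pos: [0.4865, 0.3642, 0.0737]
ee_rot: [3.072, 0.659, 0.0]
ft_force: [0.4, -0.3, 0.7]
gripper_width: 0.0006
clock: 8.68
eef_pos: [0.5323, 0.2121, 0.0739]
ee_rot: [-3.071, -0.661, -0.0]
ft_force: [0.2, -0.4, 0.7]
gripper_width: 0.0001
8.675 [0.53232806 0.21210172 0.07389775] [-3.07125088e+00 -6.60640017e-01 -3.21092311e-06] [ 0.1678757  -0.38333281  0.66729259]
```

View pics/c4.png

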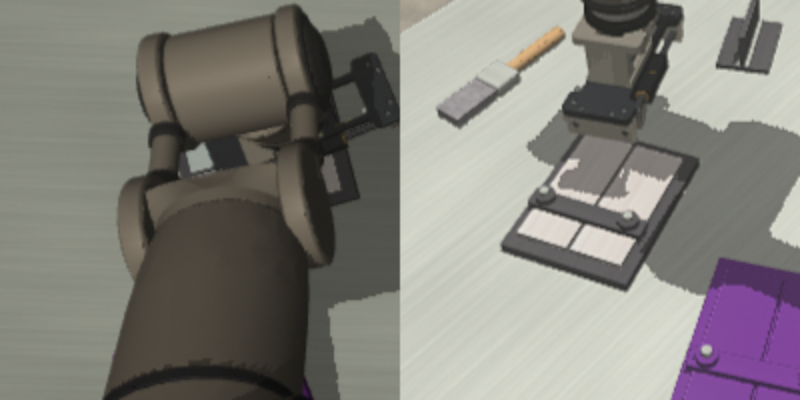

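The gripper is over the free end (far end of the seam in the side crop), clear of everything. I'll hold, then go to the middle and hold there.

```bash
python3 -m pendant '[{"grip":1,"tx":0,"ty":0,"tz":0,"ax":0,"ay":0,"az":0},{"grip":1,"tx":0,"ty":0,"tz":0,"ax":0,"ay":0,"az":0},{"grip":1,"tx":0,"ty":0,"tz":0,"ax":0,"ay":0,"az":0},{"grip":1,"tx":0,"ty":0,"tz":0,"ax":0,"ay":0,"az":0},{"grip":1,"tx":0,"ty":0,"tz":0,"ax":0,"ay":0,"az":0},{"grip":1,"tx":0,"ty":0,"tz":0,"ax":0,"ay":0,"az":0},{"grip":1,"tx":0,"ty":0,"tz":0,"ax":0,"ay":0,"az":0},{"grip":1,"tx":0,"ty":0,"tz":0,"ax":0,"ay":0,"az":0},{"grip":1,"tx":0,"ty":0,"tz":0,"ax":0,"ay":0,"az":0},{"grip":1,"tx":0,"ty":0,"tz":0,"ax":0,"ay":0,"az":0},{"grip":1,"tx":0,"ty":0,"tz":0,"ax":0,"ay":0,"az":0},{"grip":1,"tx":0,"ty":0,"tz":0,"ax":0,"ay":0,"az":0},{"grip":1,"tx":0,"ty":0,"tz":0,"ax":0,"ay":0,"az":0},{"grip":1,"tx":0,"ty":0,"tz":0,"ax":0,"ay":0,"az":0},{"grip":1,"tx":0,"ty":0,"tz":0,"ax":0,"ay":0,"az":0},{"grip":1,"tx":0,"ty":0,"tz":0,"ax":0,"ay":0,"az":0},{"grip":1,"tx":0,"ty":0,"tz":0,"ax":0,"ay":0,"az":0}]'
python3 -m pendant '[{"grip":1,"tx":0,"ty":0,"tz":25,"ax":0,"ay":0,"az":0},{"grip":1,"tx":-5,"ty":15,"tz":45,"ax":0,"ay":0,"az":0},{"grip":1,"tx":-15,"ty":45,"tz":45,"ax":0,"ay":0,"az":0},{"grip":1,"tx":-23,"ty":75,"tz":45,"ax":0,"ay":0,"az":0},{"grip":1,"tx":-23,"ty":75,"tz":45,"ax":0,"ay":0,"az":0},{"grip":1,"tx":-23,"ty":75,"tz":20,"ax":0,"ay":0,"az":0},{"grip":1,"tx":-23,"ty":75,"tz":5,"ax":0,"ay":0,"az":0},{"grip":1,"tx":-23,"ty":75,"tz":0,"ax":0,"ay":0,"az":0},{"grip":1,"tx":-23,"ty":75,"tz":0,"ax":0,"ay":0,"az":0}]'
python3 -m pendant '[{"grip":1,"tx":0,"ty":0,"tz":0,"ax":0,"ay":0,"az":0},{"grip":1,"tx":0,"ty":0,"tz":0,"ax":0,"ay":0,"az":0},{"grip":1,"tx":0,"ty":0,"tz":0,"ax":0,"ay":0,"az":0},{"grip":1,"tx":0,"ty":0,"tz":0,"ax":0,"ay":0,"az":0},{"grip":1,"tx":0,"ty":0,"tz":0,"ax":0,"ay":0,"az":0},{"grip":1,"tx":0,"ty":0,"tz":0,"ax":0,"ay":0,"az":0},{"grip":1,"tx":0,"ty":0,"tz":0,"ax":0,"ay":0,"az":0},{"grip":1,"tx":0,"ty":0,"tz":0,"ax":0,"ay":0,"az":0},{"grip":1,"tx":0,"ty":0,"tz":0,"ax":0,"ay":0,"az":0},{"grip":1,"tx":0,"ty":0,"tz":0,"ax":0,"ay":0,"az":0},{"grip":1,"tx":0,"ty":0,"tz":0,"ax":0,"ay":0,"az":0},{"grip":1,"tx":0,"ty":0,"tz":0,"ax":0,"ay":0,"az":0},{"grip":1,"tx":0,"ty":0,"tz":0,"ax":0,"ay":0,"az":0},{"grip":1,"tx":0,"ty":0,"tz":0,"ax":0,"ay":0,"az":0},{"grip":1,"tx":0,"ty":0,"tz":0,"ax":0,"ay":0,"az":0},{"grip":1,"tx":0,"ty":0,"tz":0,"ax":0,"ay":0,"az":0},{"grip":1,"tx":0,"ty":0,"tz":0,"ax":0,"ay":0,"az":0}]'
python3 - <<'E'
from rig import state,vision
import cv2,numpy as np
s=state();print(s['clock'],s['eef_pos'],s['ee_rot'],s['ft_force'])
a=vision.capture('top')['frame'];b=vision.capture('side')['frame']
cv2.imwrite('pics/c5.png',cv2.resize(np.hstack([a[100:400,60:360],b[150:450,100:400]]),None,fx=1.3,fy=1.3)[:,:,::-1])
E
```

```text
clock: 10.9
eef_pos: [0.5324, 0.2112, 0.0737]
ee_rot: [3.072, 0.659, 0.0]
ft_force: [-0.5, -0.5, 0.2]
gripper_width: 0.0005
clock: 12.02
eef_pos: [0.5096, 0.2859, 0.0737]
ee_rot: [3.072, 0.658, -0.0]
ft_force: [0.7, 0.2, 0.7]
gripper_width: 0.0004
clock: 14.15
eef_pos: [0.5094, 0.2862, 0.0737]
ee_rot: [3.072, 0.659, 0.0]
ft_force: [-0.2, -0.1, -0.1]
gripper_width: 0.0002
14.15 [0.50943977 0.28621517 0.07374266] [3.07158228e+00 6.59136036e-01 2.12639984e-05] [-0.19969434 -0.06277892 -0.12168022]
```

View pics/c5.png

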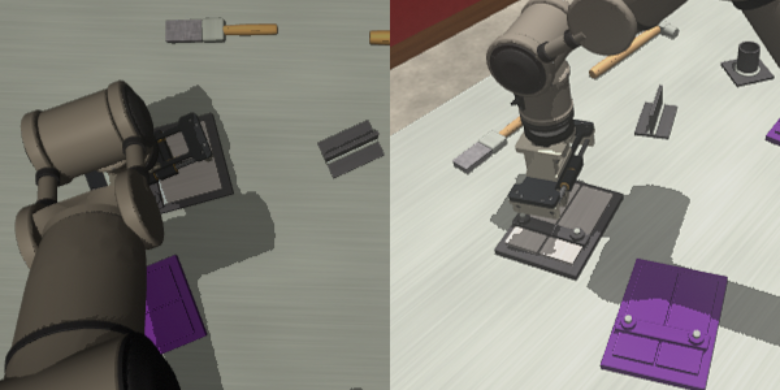

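The gripper stands over the middle of the seam, just beyond the clamp bar in the side view. The bystanders that show are where they were, and no contact force reads. Handing in.

```bash
python3 -c "
from rig import close_job
print(close_job())"
```

```text
the job is handed in; nothing more can be done
None
```

I rehearsed the three tacks on the bare-metal butt joint, with the fingers shut and pointing straight down. The order was clamped end, then free end, then middle, with at least 2.1 s at each place and tips about 32 mm above the plates. I lifted between places and left both purple look-alikes alone. The job is handed in, with the arm still pointing at the middle.

- **Position:** at each place the measured tool point was within about 2 mm of the seam point I found in the images. At the middle it read (0.509, 0.286), against (0.510, 0.288) from the top camera.
- **Contact:** the force readings I took stayed around 1 N or less, about the noise level. The bystanders visible in the last pictures had not moved.
- **Time:** the last reading before hand-in was 14.2 s, against the 53 s limit.
- **Not fully checked:** in the last pictures the arm partly hid the butt and the nearer purple look-alike in the top view. The distance to the seam there rests on the measured pose, with the side picture agreeing.
- **Refused command:** the first move command was rejected as invalid input because its rows left out the turn values. The arm did not move on it.

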